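# Load the green test card into its reader bay

## Robot

A 6-joint arm with a two-finger parallel gripper is mounted at the origin on the work surface. World frame = base frame: x ahead of the robot, y to its left, z up, the work surface at z = 0. Lengths are in m, angles in degrees, forces in N, time in s.
With the tool pointing down it reaches from about 0.25 to 0.775 m from the base axis. Payload 4 kg.
Tool frame: the origin (TCP) lies on the centre line of the jaws, within the pads' length; the fingertips stand 8 mm ahead of it and the grasp point (between the pads) lies 11 mm behind it; z points along the fingers, y is the direction in which the jaws open and shut (so a half turn about z gives the same grasp; the last joint's range is limited). The gripper opens to 94 mm and grips with 3 to 60 N. Pads are 16 mm wide; open, the fingers measure 119 mm over their backs; the gripper's body (75 mm by 177 mm) begins 78 mm behind the grasp point.
Start: joints at [61.301, 4.996, 78.535, -0, 96.463, -5.907], TCP at [0.213, 0.507, 0.214] pointing down, gripper open.
Joint ranges: [-177.83, 177.83], [-43.37, 116.18], [15.69, 146.23], [-61.86, 241.86], [9.47, 152.12], [-147.06, 147.06]. Speed limits (degrees/s): [159.86, 159.86, 180, 180, 180, 180].

## Interface

Orientations are given as a 3x3 rotation matrix whose columns are the frame's x, y, z axes.
In Python, from station import ctrl gives the robot as it stands.
- The arm moves only by the shell command python3 -m creep 'ROWS' [FORCE]. ROWS is text: rows parted by semicolons, each of 7 numbers parted by spaces: the shift along the tool's x, y, z in mm, then the turn, a rotation vector about the tool's x, y, z in units of 6 degrees (1.0 is 6 degrees), then the closure in counts, from 0 (fully open) to 255 (shut). A call has 1 to 5 rows; each row shifts and turns the pose as measured when the row begins, along the tool's axes as they then stand; what a row does not reach is not made up. A row lasts 1/10 s, in which the tool goes at most 50 mm and 8.59 degrees, less where a joint would pass 70% of its speed; a pose out of reach is approached as far as the arm can. A call with a gripper value outside its range is refused whole. The fingers move at their own pace and stop on an object; FORCE is the grip in N (left out, the last holds). Time passes only in rows, so rows that do not move let the fingers close. It gives the time, the measured TCP pose, the force and the opening at its end, in the units of the state.
- ctrl.get_obs(): the state, without advancing time (a new reading comes with each control period).
- ctrl.camera(name): name is "side" or "top"; returns a dict with "img" (384x512x3 uint8, red, green, blue), "mtx" (3x3 intrinsics, pixels), "T" (4x4, takes a point from camera to world coordinates). Camera axes: x right, y down, z forward; pixel columns grow to the right and rows downward; lengths in m; the calibration is good to about 2 mm. A picture is of the moment at which its call begins. There is no depth.
- ctrl.close_job(): hands the job in, once; it reports no verdict.
The state is a dict: "clock": time; "q": joint angles; "dq": joint speeds; "tau": joint torques, N m; "tcp_pos": TCP position; "eef_rot": TCP orientation; "ft_force": force on the tool from outside, world axes, zero at the start; "torque": the same for the moment, N m; "opening": finger opening in m.
Only numpy, scipy, OpenCV 4.12 (cv2) and the standard library are available. Lean on these libraries where they do the work, as an engineer would, in place of code of your own. Each camera call takes 0.05 s, during which the arm holds its last target.

## Task

Lift the green-tabbed test card out of its stand, lower it edgewise and upright between the green card guides of the reader until it sits fully home on the bottom, keeping hold of it on the way down (do not drop it in), then let go. Leave the orange and blue cards standing where they are.

Things in the scene. Friction and masses are not known exactly. Their poses are not given: they have to be found in the camera images.
- green_card_mid (a point): Centre (57 mm above underside) of the green test card: white plate 90 wide (own x), 6 thick (own y), 80 high (z up), with a green grip tab 50 wide, 12 thick, 34 high centred on its top edge, tab centre 40 above this point. About 70 g. Stands upright 10 above the table in a low grey stand, ends loosely between cheeks that reach 32 above the table; lifts straight out. Either way round fits.
- green_bay_seat (a point): Middle of the bottom of the green bay, 30 mm above the table, where the card's underside rests. Fixed grey base 150 x 100 (x, y), a green U guide at each end along own x, 100 between end walls; slots 12 wide (y), 50 high, then mouths flaring to 33 wide, 120 long (x); top 67 above this point. Open within 35 of the middle. Card width goes along x. A like ORANGE bay stands nearby.
- orange_card_mid (a point): Centre (57 mm above underside) of the orange-tabbed test card, a bystander in a stand of its own; same shape, size and axes as the green card.
- blue_card_mid (a point): Centre (57 mm above underside) of the blue-tabbed test card, a bystander in a stand of its own; same shape, size and axes as the green card.

How it is judged (in metres and radians):
On the way:
1. the green card, still held by the fingers, is more than half-way down between the green guides (its lower edge less than 30 mm above the bottom) (z of green_card_mid in the frame of green_bay_seat below 0.087 m and horizontal distance between green_card_mid and green_bay_seat below 0.02 m and angle between green_card_mid's own z axis and vertical below 0.25 rad and contact force between the fingers and green_card above 0.5 N), for 0.05 s.
At the end, for the whole second after the job is handed in: The green card stands on the bottom between the green guides: its centre within 17 mm sideways of the bay's middle, its height within 10 mm of fully seated, upright and in line with the guides within 10 degrees, released and at rest (z of green_card_mid in the frame of green_bay_seat between 0.047 and 0.067 m and horizontal distance between green_card_mid and green_bay_seat below 0.017 m and angle between green_card_mid's own z axis and vertical below 0.18 rad and angle between the x axis of green_card_mid and the x axis of green_bay_seat, either way round below 0.18 rad and linear speed of green_card below 0.02 m/s); the robot touches nothing.
It fails at once if the orange card is displaced by more than 30 mm (distance of orange_card_mid from where it was at the start of the episode above 0.03 m).
It fails at once if the blue card is displaced by more than 30 mm (distance of blue_card_mid from where it was at the start of the episode above 0.03 m).
It also fails if it takes over 42 s, if anything falls off the work surface, if the arm or the gripper's body presses on something with over 40 N, if the wrist force passes 120 N, or if a joint passes its speed limit or range.

## Working session

There is one attempt and no reset: what is moved stays moved. The work goes in short steps, Python scripts to look and compute and a shell command to move; the robot and the scene stay as the last step left them, time stands still between calls to the robot, and variables do not carry over. Pictures are saved under pics/ and viewed, and the job is handed in when it is done.

```bash
mkdir -p pics; ls; python3 - <<'E'
from station import ctrl
import cv2
o=ctrl.get_obs();print(o)
for n in("side","top"):
    c=ctrl.camera(n);print(n,c["mtx"],c["T"])
    cv2.imwrite(f"pics/{n}0.png",cv2.cvtColor(c["img"],cv2.COLOR_RGB2BGR))
E
```

```text
pics
{'clock': 0.0, 'q': array([ 6.13004786e+01,  5.03926491e+00,  7.86228996e+01,  4.78764710e-06,
        9.64638891e+01, -5.90651535e+00]), 'dq': array([-0.00381261,  0.02825515,  0.01512878,  0.02641627, -0.13171017,
        0.04612313]), 'tau': array([ 9.70093861e-04, -3.40186965e+01, -3.02430511e+01,  7.19249994e-02,
        3.27956211e-02, -1.54893560e-04]), 'tcp_pos': array([0.21281414, 0.50658434, 0.21231903]), 'eef_rot': array([[-9.21910332e-01,  3.87401889e-01, -1.05657176e-03],
       [ 3.87403263e-01,  9.21908340e-01, -1.92973318e-03],
       [ 2.26480040e-04, -2.18836031e-03, -9.99997580e-01]]), 'ft_force': array([-0.21910039, -0.34285555,  0.5363768 ]), 'torque': array([-0.00859258, -0.02481315, -0.00236861]), 'opening': 0.09378006030442967}
side [[422.56680676   0.         256.74249948]
 [  0.         422.56680676 185.44301026]
 [  0.           0.           1.        ]] [[-0.96415157 -0.1501654   0.2187741   0.3218203 ]
 [-0.26510989  0.58034602 -0.7700099   0.66709847]
 [-0.01133583 -0.80040543 -0.59935185  0.61340752]
 [ 0.          0.          0.          1.        ]]
top [[417.81912542   0.         260.61799856]
 [  0.         417.81912542 197.61163421]
 [  0.           0.           1.        ]] [[-0.02474139 -0.98082139  0.19333202  0.33764685]
 [-0.9994664   0.0283942   0.01614557 -0.04177054]
 [-0.02132542 -0.1928294  -0.98100053  1.00795103]
 [ 0.          0.          0.          1.        ]]
```

View pics/side0.png

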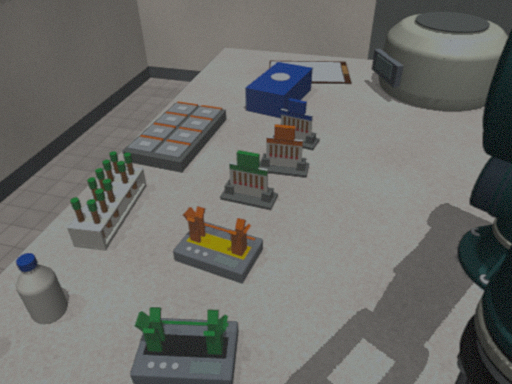

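View pics/top0.png

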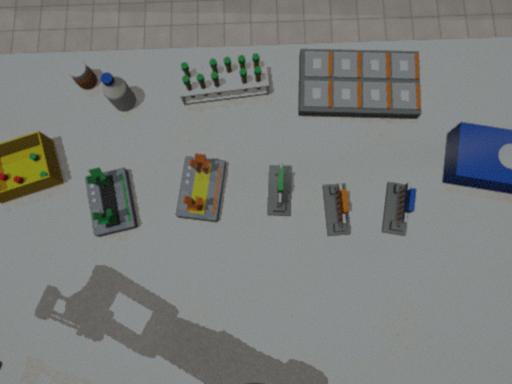

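The side view shows the green card at about (248,178), the green bay at (187,345), the orange bay at (218,245), and the orange and blue cards at (284,150) and (297,125). In the top view the green card is at (280,188) and the green bay at (111,203). I'll zoom in on these.

```bash
python3 - <<'E'
import cv2
t=cv2.imread("pics/top0.png");s=cv2.imread("pics/side0.png")
def z(im,x0,x1,y0,y1,n,k):cv2.imwrite(n,cv2.resize(im[y0:y1,x0:x1],None,fx=k,fy=k,interpolation=cv2.INTER_CUBIC))
z(t,255,305,155,225,"pics/tc.png",8)
z(t,75,145,155,245,"pics/tb.png",6.5)
z(s,210,290,140,215,"pics/sc.png",8)
z(s,125,245,295,384,"pics/sb.png",6)
E
```

```text
(no output)
```

View pics/tc.png

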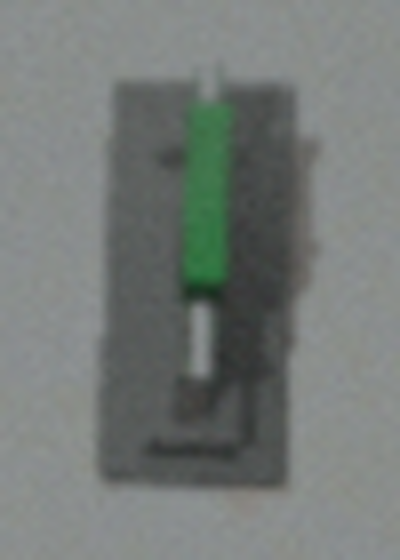

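View pics/tb.png

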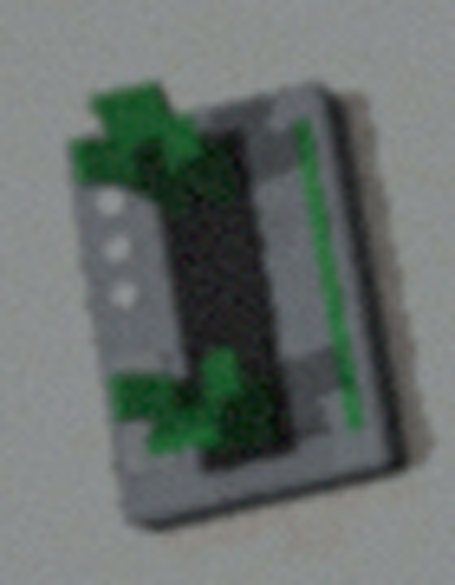

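View pics/sc.png

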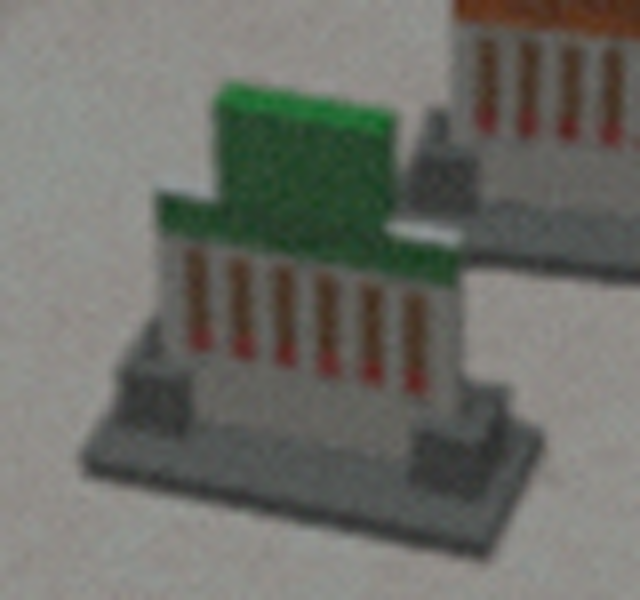

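View pics/sb.png

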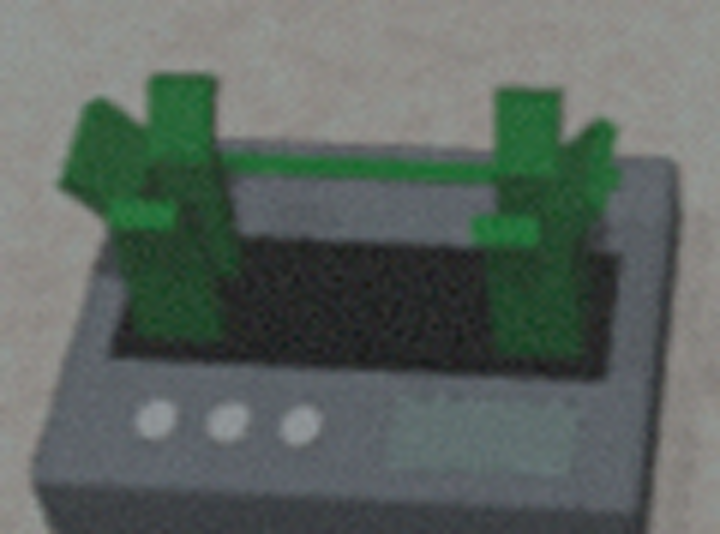

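```bash
cat > h.py <<'E'
import numpy as np, cv2
from scipy.optimize import least_squares
from station import ctrl
def proj(c,P):
    T=np.linalg.inv(c["T"]);rv=cv2.Rodrigues(T[:3,:3])[0]
    return cv2.projectPoints(np.asarray(P,float),rv,T[:3,3],c["mtx"],None)[0].reshape(-1,2)
def world(p,P):
    c,s=np.cos(p[2]),np.sin(p[2]);P=np.asarray(P,float)
    return np.c_[p[0]+c*P[:,0]-s*P[:,1],p[1]+s*P[:,0]+c*P[:,1],P[:,2]]
def fit(obs,p0,loss='soft_l1',show=True):  # obs: list of (cam, pts(local, z above table), px)
    f=lambda p:np.concatenate([(proj(c,world(p,P))-np.asarray(x)).ravel() for c,P,x in obs])
    r=least_squares(f,p0,loss=loss,x_scale=[.01,.01,.05])
    print("pos",r.x[:2].round(4),"yaw",np.degrees(r.x[2]).round(2))
    if show: print(f(r.x).reshape(-1,2).round(1).tolist())
    return r.x
E
cat > m1.py <<'E'
from h import *
S=ctrl.camera("side");T=ctrl.camera("top")
a=lambda L,k,o:np.array(L)/k+np.array(o)-0.5*(1-1/k)
# card: local x ~ world x, y ~ world y. tab top z .124; plate top .090
sc=(210,140);tc=(255,155)
sP=[(.025,.006,.124),(-.025,.006,.124),(.025,-.006,.124),(-.025,-.006,.124),(.045,.003,.090),(-.045,.003,.090)]
sx=a([(217,98),(392,130),(232,83),(397,108),(158,202),(461,243)],8,sc)
tP=[(.025,.006,.124),(.025,-.006,.124),(-.025,-.006,.124),(-.025,.006,.124)]
tx=a([(188,103),(230,103),(226,283),(184,283)],8,tc)
p=fit([(S,sP,sx),(T,tP,tx)],[.35,-.05,0])
fit([(S,sP,sx)],[.35,-.05,0],show=0);fit([(T,tP,tx)],[.35,-.05,0],show=0)
tb=(75,155);sb=(125,295)
for h in (.03,.04):
    print("h",h)
    fit([(T,[(.075,-.05,h),(-.075,-.05,h),(-.075,.05,h)],a([(325,85),(402,467),(138,522)],6.5,tb)),
     (S,[(-.075,-.05,h),(.075,.05,h),(-.075,.05,h)],a([(678,162),(35,482),(642,512)],6,sb))],[.35,.3,0])
gP=[(.035,-.0165,.097),(-.035,-.0165,.097),(.035,.0165,.097),(-.035,.0165,.097)]
fit([(S,gP,a([(215,75),(497,90),(178,203),(472,217)],6,sb))],[.35,.3,0])
E
python3 m1.py
```

```text
pos [ 0.5509 -0.0712] yaw -2.85
[[-0.9, 0.2], [-0.8, -0.0], [-0.8, -0.7], [0.3, -0.2], [-0.8, -1.9], [-0.1, -0.2], [-0.2, 0.8], [0.0, 0.9], [0.2, 0.8], [-0.1, 0.7]]
pos [ 0.5494 -0.0701] yaw -1.93
pos [ 0.5526 -0.0713] yaw -3.1
h 0.03
pos [0.5309 0.339 ] yaw 12.4
[[-0.9, -0.2], [-1.6, 0.5], [-2.4, 2.2], [0.3, -2.2], [-1.8, -0.6], [0.2, -1.0]]
h 0.04
pos [0.5288 0.3436] yaw 12.49
[[-4.3, -0.4], [-4.9, 0.8], [-6.2, 2.7], [0.4, -3.4], [-3.5, -0.9], [0.3, -1.4]]
pos [0.5306 0.3393] yaw 11.27
[[-0.1, 0.9], [-0.1, 0.9], [0.1, -1.0], [0.1, -0.6]]
```

```bash
cat > go.py <<'E'
import sys,numpy as np
from scipy.spatial.transform import Rotation as R
from station import ctrl
x,y,z,yaw=map(float,sys.argv[1:5])  # target TCP, tool y axis at heading 90+yaw, z down
o=ctrl.get_obs();E=o["eef_rot"]
t=np.radians(yaw);ty=np.array([-np.sin(t),np.cos(t),0]);tz=np.array([0,0,-1.]);tx=np.cross(ty,tz)
D=np.c_[tx,ty,tz]
rv=R.from_matrix(E.T@D).as_rotvec(degrees=True)/6
d=np.array([x,y,z])-o["tcp_pos"]
print("clk",o["clock"],"tcp",o["tcp_pos"].round(4),"F",o["ft_force"].round(1),"open",round(o["opening"],4))
print("shift mm now-axes",(E.T@d*1e3).round(1)," final-axes",(D.T@d*1e3).round(1)," turn units",rv.round(3))
E
python3 -m creep '0 0 0 0 0 -1.1 0;0 0 0 0 0 -1.1 0;0 0 0 0 0 -1.1 0' 20; python3 go.py 0.5505 -0.071 0.17 -2.8
```

```text
clock: 0.5
tcp_pos: [0.2127, 0.5063, 0.2116]
eef_rot: [[-0.999, 0.04, -0.002], [0.04, 0.999, -0.003], [0.002, -0.003, -1.0]]
ft_force: [-0.8, 0.6, -0.1]
opening: 0.0939
clk 0.5 tcp [0.2127 0.5063 0.2116] F [-0.8  0.6 -0.1] open 0.0939
shift mm now-axes [-360.5 -563.4   42.8]  final-axes [-365.6 -560.1   41.6]  turn units [-0.03  -0.015  0.088]
```

```bash
python3 -m creep '-26 -41 0 0 0 0 0;-26 -41 0 0 0 0 0;-26 -41 0 0 0 0 0;-26 -41 0 0 0 0 0;-26 -41 0 0 0 0 0'; python3 go.py 0.5505 -0.071 0.17 -2.8
```

```text
clock: 1.0
tcp_pos: [0.3355, 0.2947, 0.209]
eef_rot: [[-1.0, 0.024, -0.004], [0.024, 1.0, -0.005], [0.004, -0.005, -1.0]]
ft_force: [0.2, 0.5, 0.2]
opening: 0.0944
clk 1.0 tcp [0.3355 0.2947 0.209 ] F [0.2 0.5 0.2] open 0.0944
shift mm now-axes [-223.9 -360.2   39.9]  final-axes [-232.6 -354.7   39. ]  turn units [-0.046 -0.038  0.237]
```

```bash
python3 -m creep '-26 -41 0 0 0 0 0;-26 -41 0 0 0 0 0;-26 -41 0 0 0 0 0;-26 -41 0 0 0 0 0;-26 -41 0 0 0 0 0' >/dev/null; python3 go.py 0.5505 -0.071 0.17 -2.8
```

```text
clk 1.5 tcp [0.4623 0.0789 0.2095] F [1.6 1.4 0.6] open 0.0942
shift mm now-axes [ -91.7 -147.6   39.9]  final-axes [ -95.5 -145.4   39.5]  turn units [-0.033 -0.016  0.247]
```

```bash
python3 -m creep '-24 -37 3 0 0 0.25 0;-24 -37 3 0 0 0 0;-24 -37 3 0 0 0 0;-19 -32 3 0 0 0 0;0 0 0 0 0 0 0' >/dev/null; python3 go.py 0.5505 -0.071 0.17 -2.8
python3 - <<'E'
from h import *
for n in("side","top"):
    c=ctrl.camera(n);i=cv2.cvtColor(c["img"],cv2.COLOR_RGB2BGR)
    x,y=(190,90) if n=="side" else (220,110)
    cv2.imwrite(f"pics/{n}1.png",cv2.resize(i[y:y+140,x:x+140],None,fx=4,fy=4,interpolation=cv2.INTER_CUBIC))
E
```

```text
clk 2.0 tcp [ 0.5505 -0.0804  0.1957] F [-0.7  0.   0. ] open 0.0941
shift mm now-axes [ 0.5  9.5 25.6]  final-axes [ 0.4  9.4 25.7]  turn units [-0.037 -0.022 -0.093]
```

View pics/side1.png

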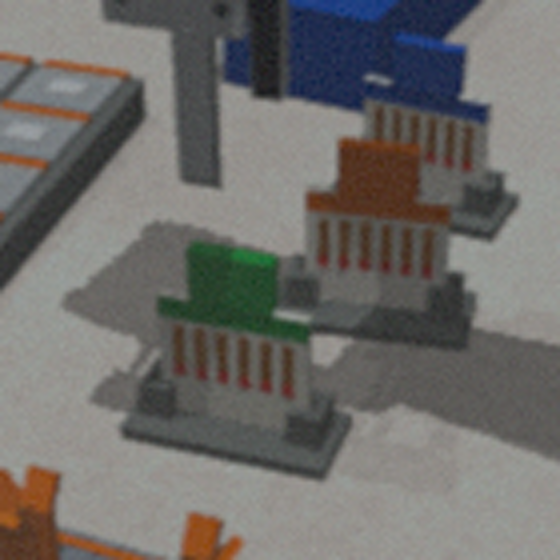

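View pics/top1.png

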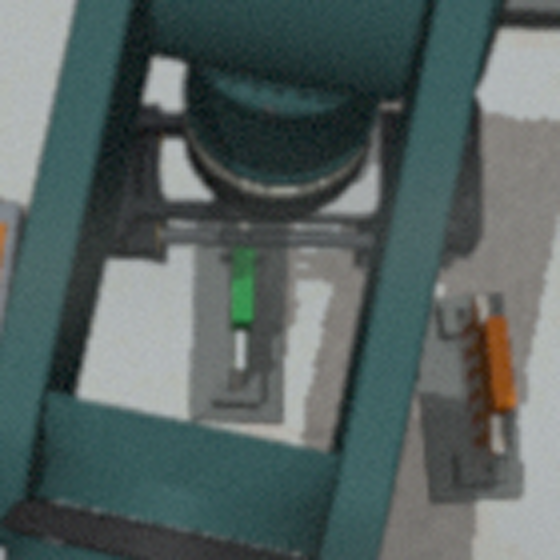

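```bash
python3 - <<'E'
from h import *
c=ctrl.camera("side");print(proj(c,[(.5505,-.0804+.0595,.188),(.5505+.008,-.0804+.0595,.188),(.5505-.008,-.0804+.0595,.188)]))
E
python3 go.py 0.5505 -0.071 0.096 -2.8
```

```text
[[239.90370786 138.30539026]
 [236.04259234 137.79716269]
 [243.78104807 138.81575345]]
clk 2.15 tcp [ 0.5493 -0.076   0.1971] F [-0.4  0.  -0.4] open 0.0942
shift mm now-axes [ -1.    5.2 101.1]  final-axes [ -0.9   5.  101.1]  turn units [-0.019 -0.013 -0.046]
```

```bash
python3 -m creep '-1 4 0 0 0 0 0;0 0 20 0 0 0 0;0 0 25 0 0 0 0' >/dev/null; python3 go.py 0.5505 -0.071 0.096 -2.8
```

```text
clk 2.45 tcp [ 0.5525 -0.0676  0.1573] F [ 0.6 -0.1  0.2] open 0.0937
shift mm now-axes [ 2.5 -3.3 61.3]  final-axes [ 1.8 -3.5 61.3]  turn units [-0.024  0.098  0.009]
```

```bash
python3 -m creep '1 -3 18 0 0.05 0 0;0 0 18 0 0 0 0;0 0 15 0 0 0 0;0 0 3 0 0 0 0;0 0 0 0 0 0 0' >/dev/null; python3 go.py 0.5505 -0.071 0.096 -2.8
```

```text
clk 2.95 tcp [ 0.5485 -0.0607  0.1011] F [-1.2  0.3 -0. ] open 0.0936
shift mm now-axes [ -2.3 -10.2   5.1]  final-axes [ -2.5 -10.2   5.1]  turn units [-0.001  0.032  0.128]
```

```bash
python3 -m creep '-2 -9 4 0 0 0.1 0;0 0 0 0 0 0 0;0 0 0 0 0 0 0' >/dev/null; python3 go.py 0.5505 -0.071 0.096 -2.8;python3 - <<'E'
from h import *
for n in("side",):
    c=ctrl.camera(n);i=cv2.cvtColor(c["img"],cv2.COLOR_RGB2BGR)
    x,y=(190,90)
    cv2.imwrite(f"pics/{n}2.png",cv2.resize(i[y:y+140,x:x+140],None,fx=4,fy=4,interpolation=cv2.INTER_CUBIC))
E
```

```text
clk 3.25 tcp [ 0.5518 -0.0695  0.1   ] F [ 0.3 -0.  -0.1] open 0.0936
shift mm now-axes [ 1.2 -1.6  3.9]  final-axes [ 1.2 -1.6  4. ]  turn units [-0.009  0.08   0.04 ]
```

View pics/side2.png

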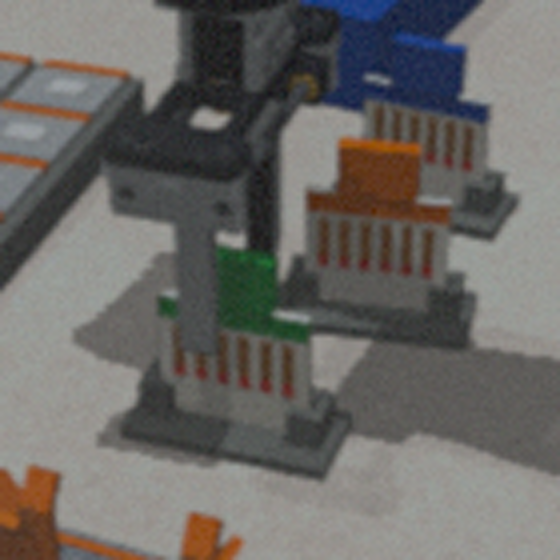

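The near finger is at about (200,350) in front of the tab, and the far finger is behind it, clear of the orange card. I'll close now.

```bash
python3 -m creep '0 -1 3 0 0 0 120;0 0 0 0 0 0 190;0 0 0 0 0 0 255;0 0 0 0 0 0 255;0 0 0 0 0 0 255' 25; python3 go.py 0.5505 -0.071 0.096 -2.8
```

```text
clock: 3.8
tcp_pos: [0.5523, -0.0712, 0.0977]
eef_rot: [[-0.999, 0.046, 0.01], [0.046, 0.999, -0.002], [-0.01, -0.001, -1.0]]
ft_force: [0.3, 0.6, 0.3]
opening: 0.0574
clk 3.8 tcp [ 0.5523 -0.0712  0.0977] F [0.3 0.6 0.3] open 0.0574
shift mm now-axes [1.8 0.1 1.6]  final-axes [1.8 0.1 1.7]  turn units [-0.013  0.096  0.031]
```

```bash
python3 -m creep '0 0 0 0 0 0 255;0 0 0 0 0 0 255;0 0 0 0 0 0 255' >/dev/null; python3 go.py 0.5505 -0.071 0.096 -2.8
```

```text
clk 4.1 tcp [ 0.5523 -0.0711  0.0976] F [-0.3 -0.3 -0.4] open 0.0332
shift mm now-axes [1.8 0.1 1.6]  final-axes [1.8 0.1 1.6]  turn units [-0.013  0.095  0.033]
```

```bash
python3 -m creep '0 0 0 0 0.09 0 255;0 0 0 0 0 0 255;0 0 0 0 0 0 255;0 0 0 0 0 0 255;0 0 0 0 0 0 255' >/dev/null; python3 go.py 0.5505 -0.071 0.096 -2.8
```

```text
clk 4.6 tcp [ 0.5523 -0.0711  0.0977] F [0.3 0.4 0.6] open 0.0117
shift mm now-axes [1.8 0.  1.7]  final-axes [1.8 0.  1.7]  turn units [-0.012 -0.004  0.033]
```

Opening is 11.7 mm, about the tab's 12 mm, so it is gripped. Lifting straight up.

```bash
python3 -m creep '0 0 0 0 0 0 255;0 0 -8 0 0 0 255;0 0 -15 0 0 0 255;0 0 -20 0 0 0 255;0 0 -20 0 0 0 255' 35; python3 go.py 0.5505 -0.071 0.23 -2.8
```

```text
clock: 5.1
tcp_pos: [0.5496, -0.0704, 0.159]
eef_rot: [[-0.999, 0.045, -0.01], [0.045, 0.999, 0.001], [0.01, 0.0, -1.0]]
ft_force: [0.1, -0.2, -1.0]
opening: 0.0116
clk 5.1 tcp [ 0.5496 -0.0704  0.159 ] F [ 0.1 -0.2 -1. ] open 0.0116
shift mm now-axes [ -0.2  -0.5 -71. ]  final-axes [ -1.   -0.5 -71. ]  turn units [ 0.005 -0.095  0.032]
```

```bash
python3 -m creep '0 0 -25 0 0 0 255;0 0 -25 0 0 0 255;0 0 -20 0 0 0 255;0 0 0 0 0 0 255' ; python3 go.py 0.53 0.339 0.23 12;python3 - <<'E'
from h import *
c=ctrl.camera("side");i=cv2.cvtColor(c["img"],cv2.COLOR_RGB2BGR)
x,y=(170,40)
cv2.imwrite(f"pics/side3.png",cv2.resize(i[y:y+180,x:x+180],None,fx=3.3,fy=3.3,interpolation=cv2.INTER_CUBIC))
E
```

```text
clock: 5.5
tcp_pos: [0.5512, -0.0707, 0.2367]
eef_rot: [[-0.999, 0.045, -0.003], [0.045, 0.999, -0.001], [0.003, -0.001, -1.0]]
ft_force: [-1.0, -0.4, -0.5]
opening: 0.0119
clk 5.5 tcp [ 0.5512 -0.0707  0.2367] F [-1.  -0.4 -0.5] open 0.0119
shift mm now-axes [ 39.8 408.3   6.6]  final-axes [-64.4 405.1   6.7]  turn units [-0.003 -0.032 -2.434]
```

View pics/side3.png

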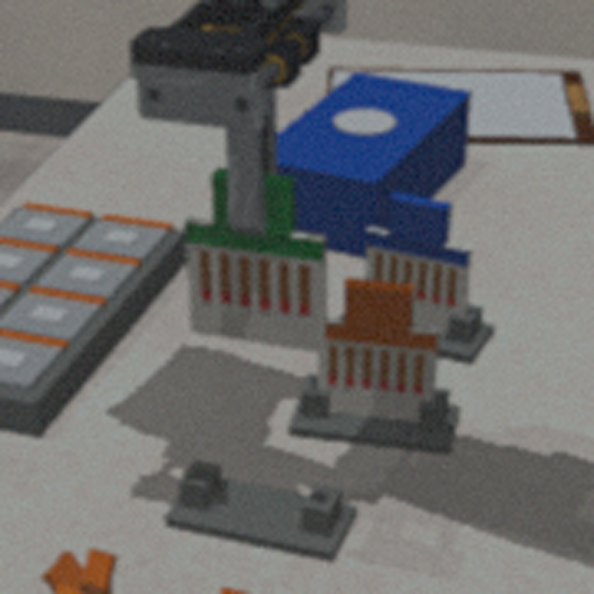

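The green card hangs level and centred in the fingers at (255,265), and the orange and blue cards are undisturbed. Carrying it to the bay.

```bash
python3 -m creep '4 20 0 0 0 0 255;4 40 0 0 0 0 255;4 40 0 0 0 0 255;4 40 0 0 0 0 255;4 40 0 0 0 0 255' >/dev/null; python3 go.py 0.53 0.339 0.23 12
```

```text
clk 6.05 tcp [0.5366 0.1103 0.2262] F [ 0.8 -0.3 -0.3] open 0.0119
shift mm now-axes [ 19.6 227.9  -4.1]  final-axes [-41.1 225.   -3.8]  turn units [-1.000e-03 -1.730e-01 -2.544e+00]
```

```bash
python3 -m creep '4 40 0 0 0 0 255;4 40 0 0 0 0 255;4 35 0 0 0 0 255;4 25 0 0 0 0 255;0 0 0 0 0 0 255' >/dev/null; python3 go.py 0.53 0.339 0.23 12
```

```text
clk 6.55 tcp [0.5223 0.2605 0.215 ] F [-0.6  0.4 -1. ] open 0.0118
shift mm now-axes [ -3.2  78.7 -15.6]  final-axes [-23.9  75.2 -15. ]  turn units [-0.02  -0.329 -2.482]
```

```bash
python3 -m creep '-1 25 -6 0 -0.3 0 255;-1 25 -6 0 0 0 255;0 0 0 0 0 -0.8 255;0 0 0 0 0 -0.8 255;0 0 0 0 0 -0.8 255' >/dev/null; python3 go.py 0.53 0.339 0.23 12
```

```text
clk 7.05 tcp [0.5252 0.3074 0.2178] F [ 0.1  0.3 -1.2] open 0.0117
shift mm now-axes [-11.   29.7 -12.8]  final-axes [-11.3  29.9 -12.2]  turn units [-0.124 -0.162 -0.008]
```

```bash
python3 -m creep '-11 14 -6 -0.1 -0.15 0 255;0 15 -6 0 0 0 255;0 0 0 0 0 0 255;0 0 0 0 0 0 255' >/dev/null; python3 go.py 0.53 0.339 0.23 12
python3 - <<'E'
from h import *
for n,x,y,w,h,k in(("side",90,170,200,214,2.8),("top",50,120,140,140,4)):
    c=ctrl.camera(n);i=cv2.cvtColor(c["img"],cv2.COLOR_RGB2BGR)
    cv2.imwrite(f"pics/{n}4.png",i)
    cv2.imwrite(f"pics/{n}4z.png",cv2.resize(i[y:y+h,x:x+w],None,fx=k,fy=k,interpolation=cv2.INTER_CUBIC))
E
python3 go.py 0.53 0.339 0.23 12
```

```text
clk 7.45 tcp [0.5292 0.3346 0.2247] F [-1.3  0.3 -0.4] open 0.0119
shift mm now-axes [-1.6  4.1 -5.3]  final-axes [-1.7  4.1 -5.3]  turn units [-0.07  -0.096 -0.033]
clk 7.55 tcp [0.5292 0.3347 0.225 ] F [ 0.2  0.8 -0.5] open 0.0116
shift mm now-axes [-1.6  4.  -5.1]  final-axes [-1.6  4.1 -5. ]  turn units [-0.065 -0.092 -0.033]
```

View pics/side4z.png

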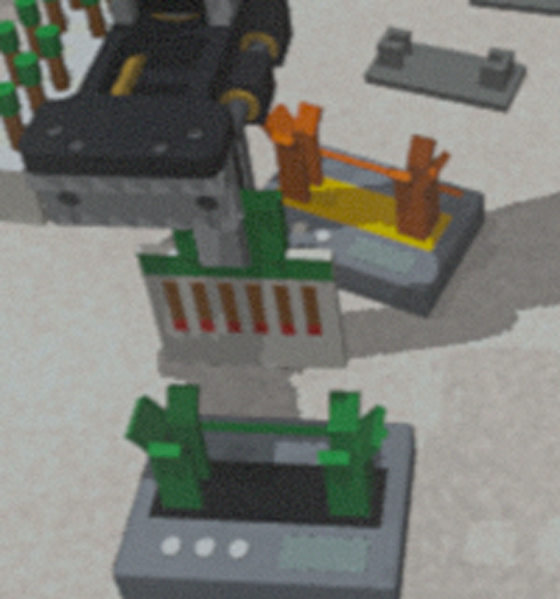

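View pics/top4z.png

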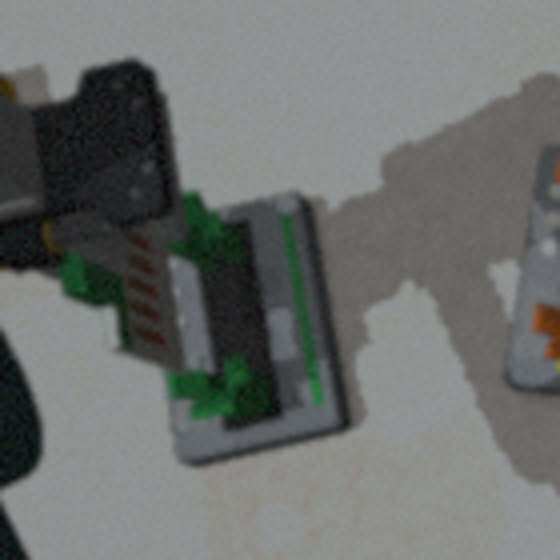

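```bash
cat > m2.py <<'E'
from h import *
from scipy.spatial.transform import Rotation as R
S=ctrl.camera("side");T=ctrl.camera("top")
a=lambda L,k,o:np.array(L)/k+np.array(o)-0.5*(1-1/k)
sP=np.array([(.045,.003,-.057),(-.045,.003,-.057),(.045,.003,.023),(-.045,.003,.023)]);sx=a([(163,374),(345,367),(140,255),(331,277)],2.8,(90,170))
tP=np.array([(-.045,-.003,-.057),(-.045,0,.023)]);tx=a([(183,369),(113,347)],4,(50,120))
def f(p):
    M=R.from_euler('zyx',p[3:]).as_matrix();w=lambda P:p[:3]+P@M.T
    return np.r_[(proj(S,w(sP))-sx).ravel(),(proj(T,w(tP))-tx).ravel()]
r=least_squares(f,[.53,.335,.195,.2,0,0],x_scale=[.01,.01,.01,.05,.05,.05])
print(r.x[:3].round(4),np.degrees(r.x[3:]).round(1),f(r.x).round(1))
g=lambda p:np.r_[f([*p,0,0])]
r=least_squares(g,[.53,.335,.195,.2]);print(r.x[:3].round(4),np.degrees(r.x[3]).round(1),r.fun.round(1))
E
python3 m2.py
```

```text
[0.5278 0.337  0.1908] [12.2 -1.2 -1.7] [-0.  -2.4 -0.7  3.1 -1.9  1.9  0.2 -3.   1.7  1.6 -0.2  2. ]
[0.5284 0.3361 0.19  ] 11.6 [ 0.3 -1.6 -0.6  4.  -1.8  1.2 -0.2 -3.8  1.1  2.   0.4  1.5]
```

```bash
sed -i 's/(331,277)/(331,260)/' m2.py; python3 m2.py; python3 go.py 0.53 0.339 0.23 12
```

```text
[0.5273 0.3367 0.1943] [14.9 -0.   0.6] [-0.3 -1.2 -0.   1.4 -2.2  0.6  0.5 -1.1  0.9  1.8  0.5  1.3]
[0.5274 0.3369 0.1943] 14.8 [-0.1 -1.5  0.1  1.1 -2.3  0.9  0.4 -0.9  1.   1.8  0.2  1.3]
clk 7.75 tcp [0.5295 0.3348 0.2254] F [-0.3 -0.5 -0.5] open 0.0117
shift mm now-axes [-1.3  3.9 -4.6]  final-axes [-1.4  4.  -4.6]  turn units [-0.06  -0.083 -0.035]
```

```bash
python3 -m creep '-3 3 5 -0.05 -0.08 0 255;0 0 10 0 0 0 255;0 0 10 0 0 0 255;0 0 0 0 0 0 255' >/dev/null; python3 go.py 0.532 0.338 0.188 11.8

```

```text
clk 8.15 tcp [0.5318 0.3381 0.1979] F [ 0.6 -0.4 -1.7] open 0.0118
shift mm now-axes [-0.2 -0.2  9.9]  final-axes [-0.2 -0.2  9.9]  turn units [-0.009 -0.001 -0.006]
```

```bash
python3 -m creep '0 0 10 0 0 0 255;0 0 0 0 0 0 255' >/dev/null; python3 go.py 0.532 0.338 0.188 11.8
python3 - <<'E'
from h import *
for n,x,y,w,h,k in(("side",120,215,130,130,4.5),("top",50,130,110,120,5)):
    c=ctrl.camera(n);i=cv2.cvtColor(c["img"],cv2.COLOR_RGB2BGR)
    cv2.imwrite(f"pics/{n}5.png",i)
    cv2.imwrite(f"pics/{n}5z.png",cv2.resize(i[y:y+h,x:x+w],None,fx=k,fy=k,interpolation=cv2.INTER_CUBIC))
E
```

```text
clk 8.35 tcp [0.5313 0.3379 0.186 ] F [-0.2 -1.3 -0.7] open 0.0119
shift mm now-axes [-0.7 -0.  -2. ]  final-axes [-0.7 -0.  -2. ]  turn units [-0.014 -0.018 -0.006]
```

View pics/side5z.png

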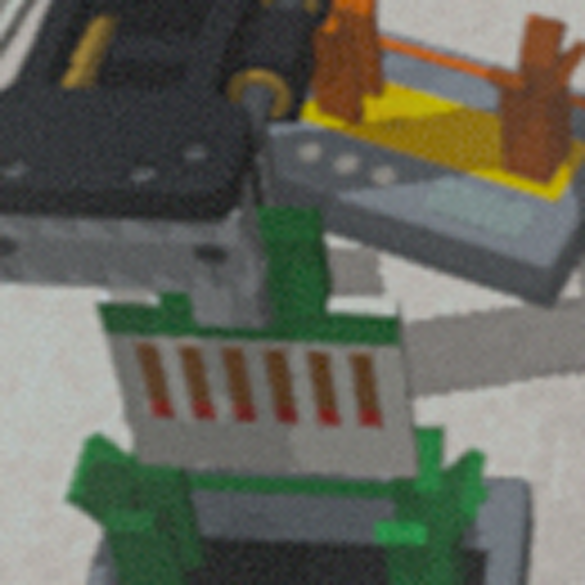

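View pics/top5z.png

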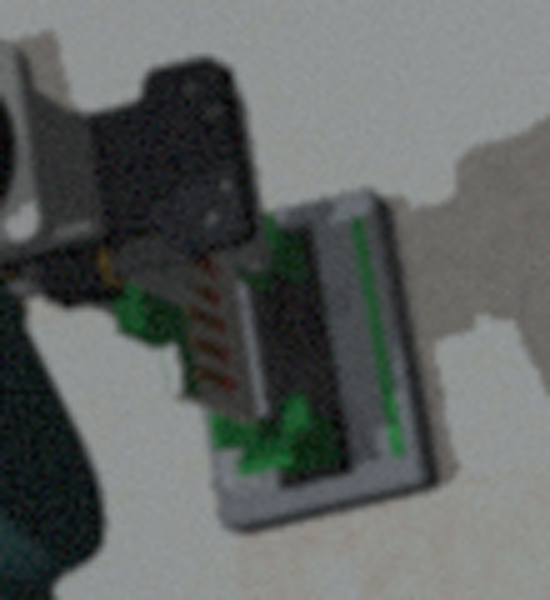

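The card's lower edge, (137,465) to (415,480) in the zoomed side view, lies centred in the mouth between the near plates (y≈520) and the far plates (y≈420). Lowering it while watching the force.

```bash
python3 -m creep '-0.5 1 8 0 0 0 255;0 0 8 0 0 0 255;0 0 0 0 0 0 255' ; python3 go.py 0.532 0.339 0.1177 11.8

```

```text
clock: 8.75
tcp_pos: [0.5331, 0.3398, 0.1722]
eef_rot: [[-0.979, -0.204, 0.004], [-0.204, 0.979, 0.001], [-0.004, 0.0, -1.0]]
ft_force: [0.3, -0.4, -0.7]
opening: 0.0118
clk 8.75 tcp [0.5331 0.3398 0.1722] F [ 0.3 -0.4 -0.7] open 0.0118
shift mm now-axes [ 1.5 -0.6 54.5]  final-axes [ 1.3 -0.6 54.5]  turn units [ 0.002  0.039 -0.005]
```

```bash
python3 -m creep '1 -0.5 7 0 0.03 0 255;0 0 6 0 0 0 255;0 0 0 0 0 0 255' ; python3 go.py 0.532 0.339 0.1177 11.8

```

```text
clock: 9.05
tcp_pos: [0.5321, 0.3391, 0.1578]
eef_rot: [[-0.979, -0.204, 0.0], [-0.204, 0.979, 0.0], [-0.0, 0.0, -1.0]]
ft_force: [0.1, 1.5, -0.5]
opening: 0.0118
clk 9.05 tcp [0.5321 0.3391 0.1578] F [ 0.1  1.5 -0.5] open 0.0118
shift mm now-axes [ 0.1 -0.1 40.1]  final-axes [ 0.1 -0.  40.1]  turn units [ 0.001  0.003 -0.005]
```

```bash
python3 -m creep '0 0 7 0 0 0 255;0 0 6 0 0 0 255;0 0 0 0 0 0 255' ; python3 go.py 0.532 0.339 0.1177 11.8

```

```text
clock: 9.35
tcp_pos: [0.5321, 0.339, 0.1436]
eef_rot: [[-0.979, -0.204, 0.0], [-0.204, 0.979, 0.0], [-0.0, 0.0, -1.0]]
ft_force: [-0.0, 1.3, -1.5]
opening: 0.0116
clk 9.35 tcp [0.5321 0.339  0.1436] F [-0.   1.3 -1.5] open 0.0116
shift mm now-axes [ 0.1 -0.  25.9]  final-axes [ 0.1 -0.  25.9]  turn units [ 0.001  0.003 -0.006]
```

```bash
python3 -m creep '0 0.5 6 0 0 0 255;0 0 6 0 0 0 255;0 0 5 0 0 0 255;0 0 0 0 0 0 255;0 0 0 0 0 0 255' ; python3 go.py 0.532 0.339 0.1177 11.8

```

```text
clock: 9.85
tcp_pos: [0.532, 0.3395, 0.1249]
eef_rot: [[-0.979, -0.204, 0.0], [-0.204, 0.979, 0.0], [-0.0, 0.0, -1.0]]
ft_force: [0.1, 0.4, -0.9]
opening: 0.0118
clk 9.85 tcp [0.532  0.3395 0.1249] F [ 0.1  0.4 -0.9] open 0.0118
shift mm now-axes [ 0.1 -0.5  7.2]  final-axes [ 0.1 -0.5  7.2]  turn units [ 0.     0.001 -0.005]
```

```bash
python3 -m creep '0 0 3 0 0 0 255;0 0 2 0 0 0 255;0 0 0 0 0 0 255' ; python3 go.py 0.532 0.339 0.1177 11.8
python3 - <<'E'
from h import *
for n,x,y,w,h,k in(("side",120,215,130,150,4),):
    c=ctrl.camera(n);i=cv2.cvtColor(c["img"],cv2.COLOR_RGB2BGR)
    cv2.imwrite(f"pics/{n}6z.png",cv2.resize(i[y:y+h,x:x+w],None,fx=k,fy=k,interpolation=cv2.INTER_CUBIC))
E
```

```text
clock: 10.15
tcp_pos: [0.5323, 0.3397, 0.1201]
eef_rot: [[-0.979, -0.204, 0.001], [-0.204, 0.979, 0.001], [-0.001, 0.0, -1.0]]
ft_force: [1.3, 0.1, 0.2]
opening: 0.012
clk 10.15 tcp [0.5323 0.3397 0.1201] F [1.3 0.1 0.2] open 0.012
shift mm now-axes [ 0.4 -0.6  2.4]  final-axes [ 0.4 -0.6  2.4]  turn units [ 0.003  0.011 -0.005]
```

View pics/side6z.png

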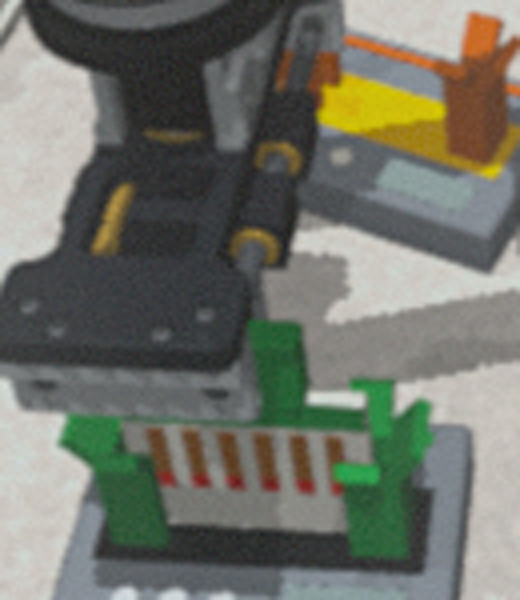

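The card is between both green guides, with its lower edge at about y=530, just above the bottom. I'll go down until the force shows contact.

```bash
python3 -m creep '0 0 2 0 0 0 255;0 0 0 0 0 0 255' ; python3 -m creep '0 0 1.5 0 0 0 255;0 0 0 0 0 0 255'; python3 go.py 0.532 0.339 0.1177 11.8

```

```text
clock: 10.4
tcp_pos: [0.5325, 0.3398, 0.1183]
eef_rot: [[-0.979, -0.204, 0.002], [-0.204, 0.979, 0.001], [-0.002, 0.0, -1.0]]
ft_force: [0.1, -1.0, -0.6]
opening: 0.0115
clock: 10.6
tcp_pos: [0.533, 0.34, 0.118]
eef_rot: [[-0.979, -0.204, 0.003], [-0.204, 0.979, 0.002], [-0.004, 0.001, -1.0]]
ft_force: [-0.3, 0.3, -1.1]
opening: 0.0119
clk 10.6 tcp [0.533 0.34  0.118] F [-0.3  0.3 -1.1] open 0.0119
shift mm now-axes [ 1.2 -0.8  0.3]  final-axes [ 1.2 -0.8  0.3]  turn units [ 0.01   0.036 -0.006]
```

```bash
python3 -m creep '0.5 -0.5 3 0 0.03 0 255;0 0 1 0 0 0 255;0 0 0 0 0 0 255'; python3 -m creep '0 0 2 0 0 0 255;0 0 0 0 0 0 255'
```

```text
clock: 10.9
tcp_pos: [0.5337, 0.3402, 0.1179]
eef_rot: [[-0.979, -0.204, 0.005], [-0.204, 0.979, 0.004], [-0.005, 0.003, -1.0]]
ft_force: [-0.0, -0.0, -1.3]
opening: 0.0116
clock: 11.1
tcp_pos: [0.5343, 0.3405, 0.1179]
eef_rot: [[-0.979, -0.204, 0.007], [-0.204, 0.979, 0.005], [-0.008, 0.003, -1.0]]
ft_force: [-1.1, 0.7, -1.6]
opening: 0.0123
```

Descent stopped at z=0.1179, matching the 0.1177 expected for a seated card. Further downward rows don't lower it. Releasing.

```bash
python3 -m creep '0 0 0 0 0 0 200;0 0 0 0 0 0 150;0 0 0 0 0 0 120;0 0 0 0 0 0 120;0 0 0 0 0 0 120'; python3 -m creep '0 0 0 0 0 0 120;0 0 0 0 0 0 120;0 0 0 0 0 0 120'; python3 go.py 0.532 0.339 0.1177 11.8
python3 - <<'E'
from h import *
for n,x,y,w,h,k in(("side",120,215,130,150,4),):
    c=ctrl.camera(n);i=cv2.cvtColor(c["img"],cv2.COLOR_RGB2BGR)
    cv2.imwrite(f"pics/{n}7z.png",cv2.resize(i[y:y+h,x:x+w],None,fx=k,fy=k,interpolation=cv2.INTER_CUBIC))
E
```

```text
clock: 11.6
tcp_pos: [0.534, 0.3402, 0.1157]
eef_rot: [[-0.979, -0.204, 0.005], [-0.204, 0.979, 0.004], [-0.006, 0.003, -1.0]]
ft_force: [-0.1, -0.2, 0.1]
opening: 0.0478
clock: 11.9
tcp_pos: [0.5339, 0.3401, 0.1153]
eef_rot: [[-0.979, -0.204, 0.005], [-0.204, 0.979, 0.004], [-0.005, 0.003, -1.0]]
ft_force: [-0.9, 0.7, -0.8]
opening: 0.0496
clk 11.9 tcp [0.5339 0.3401 0.1153] F [-0.9  0.7 -0.8] open 0.0496
shift mm now-axes [ 2.1 -0.7 -2.4]  final-axes [ 2.1 -0.7 -2.4]  turn units [ 0.024  0.05  -0.006]
```

View pics/side7z.png

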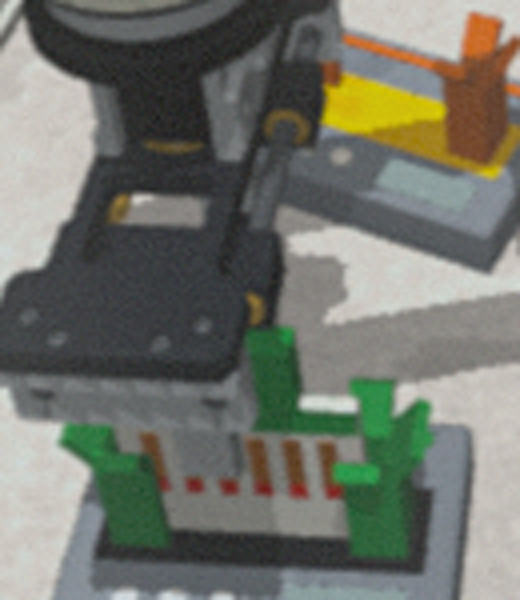

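The fingers are open on both sides of the tab and the card stands in the guides with its lower edge at y≈538. The tool sank 2 mm on release, so it had been pressing on the bottom. Raising clear.

```bash
python3 -m creep '0 0 -10 0 0 0 120;0 0 -20 0 0 0 120;0 0 -25 0 0 0 120;0 0 -30 0 0 0 120;0 0 -30 0 0 0 120'; python3 -m creep '0 -20 0 0 0 0 120;0 -40 0 0 0 0 120;0 -40 0 0 0 0 120;0 -40 0 0 0 0 120;0 0 0 0 0 0 120'
python3 - <<'E'
from h import *
for n,x,y,w,h,k in(("side",100,75,270,300,2),("top",50,130,120,120,5)):
    c=ctrl.camera(n);i=cv2.cvtColor(c["img"],cv2.COLOR_RGB2BGR)
    cv2.imwrite(f"pics/{n}8.png",i)
    cv2.imwrite(f"pics/{n}8z.png",cv2.resize(i[y:y+h,x:x+w],None,fx=k,fy=k,interpolation=cv2.INTER_CUBIC))
E
```

```text
clock: 12.45
tcp_pos: [0.5309, 0.3385, 0.23]
eef_rot: [[-0.979, -0.204, -0.006], [-0.204, 0.979, -0.002], [0.006, -0.001, -1.0]]
ft_force: [0.1, 0.6, 0.9]
opening: 0.0498
clock: 12.95
tcp_pos: [0.5635, 0.2002, 0.2435]
eef_rot: [[-0.978, -0.209, 0.014], [-0.209, 0.978, 0.006], [-0.015, 0.003, -1.0]]
ft_force: [0.6, 0.2, 0.5]
opening: 0.0495
```

View pics/side8z.png

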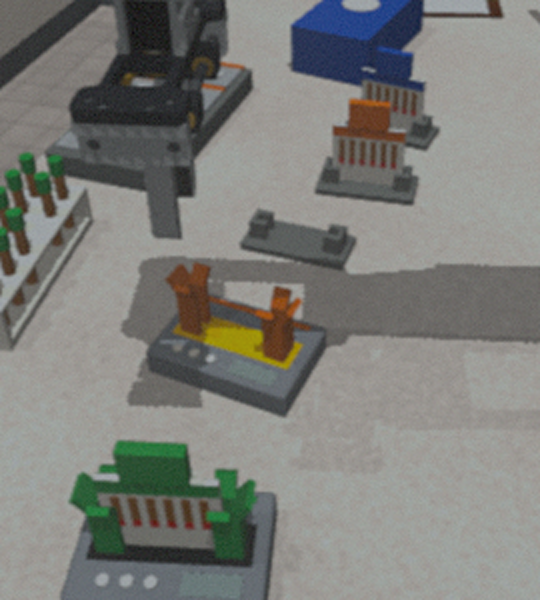

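View pics/top8z.png

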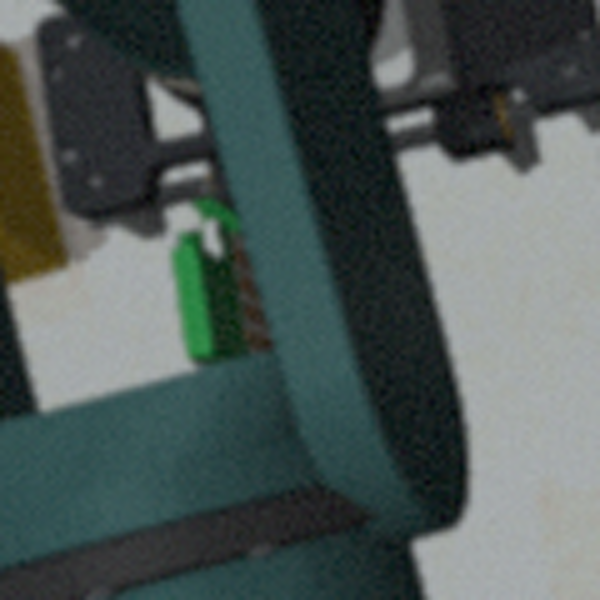

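The card stands in the green bay, tab at (152,463) in the zoomed side view, with the robot clear. The orange and blue cards are in their stands. One numeric check of the seated height.

```bash
python3 - <<'E'
from h import *
i=cv2.imread("pics/side8.png");S=ctrl.camera("side")
q=proj(S,world([.5306,.339,np.radians(11.8)],[(x,y,.144) for x in(.025,-.025) for y in(.006,-.006)]))
print(q.round(1).tolist())
z=cv2.resize(i[285:365,125:235],None,fx=7,fy=7,interpolation=cv2.INTER_CUBIC)
for u,v in q: cv2.circle(z,(int((u-125+.5)*7),int((v-285+.5)*7)),4,(0,0,255),1)
cv2.imwrite("pics/side9.png",z)
E
```

```text
[[158.3, 300.4], [160.4, 293.4], [194.5, 302.1], [196.1, 294.9]]
```

View pics/side9.png

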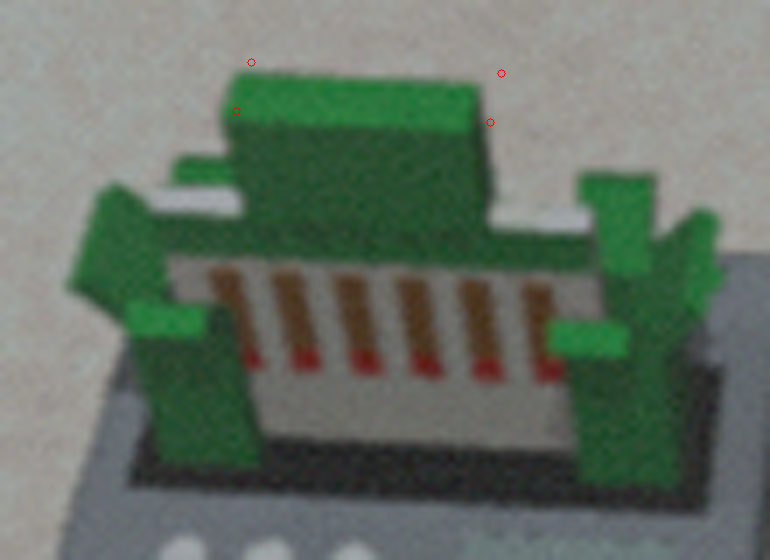

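The tab top lies 1–2 px (about 2 mm) from where a fully seated card should project, and not higher. That is well inside the tolerances.

```bash
python3 - <<'E'
from station import ctrl
print(ctrl.close_job(), ctrl.get_obs()["clock"])
E
```

```text
the job is handed in; nothing more can be done
the job is handed in; nothing more can be done
```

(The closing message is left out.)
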